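# Lock the bead case with the curved pin

### The arm

A 6-joint arm with a two-finger parallel gripper is mounted at the origin on the work surface. World frame = base frame: x ahead of the robot, y to its left, z up, the work surface at z = 0. Lengths are in m, angles in rad, forces in N, time in s.
With the tool pointing down it reaches from about 0.375 to 0.975 m from the base axis. Payload 3.8 kg.
Tool frame: the origin (TCP) lies at the very end of the fingers, on their centre line; the grasp point (between the pads) lies 19 mm behind it (bot.pinch_z is the distance from the TCP to the grasp point, in m); x points along the fingers, y is the direction in which the jaws open and shut, and the axes are right-handed (so a half turn about x gives the same grasp; the last joint's range is limited). The gripper opens to 85 mm and grips with 20 to 120 N. Pads are 22 mm wide; open, the fingers measure 114 mm over their backs; the gripper's body (76 mm by 85 mm) begins 54 mm behind the grasp point. The pads swing forward as they close: fully open they stand 13 mm farther back than shut.
Start: joints at [-1.332, 0.264, 1.604, -0, 1.274, -0.037], TCP at [0.184, -0.649, 0.198] pointing down, gripper open.
Joint ranges: [-2.63, 2.63], [-0.94, 2.18], [0.31, 2.57], [-1.31, 4.45], [0, 2.66], [-2.55, 2.55]. Speed limits (rad/s): [2.57, 2.57, 3.14, 3.14, 3.14, 3.14].

### API

Orientations are given as a rotation vector (axis times angle).
In Python, from workcell import monitor, imaging, finish_job, bot gives the robot as it stands.
- The arm moves only by the tool jog_arm, never from a script. Its argument "rows" is a list of rows, each a list of 7 numbers: the shift along the tool's x, y, z in m, then the turn, a rotation vector about the tool's x, y, z in rad, then the opening in per cent of the stroke, from 0 (shut) to 100 (fully open). A call has 1 to 20 rows; each row is the pose to reach, as a shift and turn from the pose measured when the call began, along the tool's axes at that moment; what a row does not reach only later rows make up. A row lasts 1/10 s, in which the tool goes at most 50 mm and 8.59 degrees, less where a joint would pass 70% of its speed; a pose out of reach is approached as far as the arm can. A call with a gripper value outside its range is refused whole. The fingers move at their own pace and stop on an object; "force" is the grip in N (left out, the last holds). Time passes only in rows, so rows that repeat a pose let the fingers close. It gives the time, the measured TCP pose, the force and the opening at its end, in the units of the state.
- monitor.read_state(): the state, without advancing time (a new reading comes with each control period).
- imaging.read_camera(name): name is "scene" or "top" or "wrist"; returns the picture (384x512x3 uint8, blue, green, red); there is no depth.
- imaging.camera_params(name): a dict with "fx", "fy", "cx", "cy" (pixels), "T" (4x4, takes a point from camera to world coordinates); the wrist camera has in their place "T_tool_cam" (4x4, takes a point from camera to tool coordinates, whose origin is the TCP and whose axes are the tool frame's). Camera axes: x right, y down, z forward; pixel columns grow to the right and rows downward; lengths in m; the calibration is good to about 2 mm. A picture is of the moment at which its call begins: read the wrist's pose just before it. camera_params takes no time and is no camera call.
- finish_job(): hands the job in, once; it reports no verdict.
The state is a dict: "time": time; "q": joint angles; "joint_vel": joint speeds; "joint_torque": joint torques, N m; "tool_pos": TCP position; "tcp_rot": TCP orientation; "wrist_force": force on the tool from outside, world axes, zero at the start; "torque": the same for the moment, N m; "width": opening from 0.0 (shut) to 1.0 (fully open).
Only numpy, scipy, OpenCV 4.12 (cv2) and the standard library are available. Lean on these libraries where they do the work, as an engineer would, in place of code of your own. Each camera call takes 0.05 s, during which the arm holds its last target. There are 200 camera calls.

### The job

Lock the bead case for the night: pick up the loose C-shaped steel pin by its upright tab, lead its bent point through the round eye on the case lid from the side facing the robot, and swing it on round along its bend until its shoulder is fully home and you feel it press firmly on the eye; then let go, leaving it lying flat on the lid. Feel your way gently, as the eye's exact place along its slot is not known; never force the pin against the eye, and leave the other things on the table alone.

Things in the scene. Friction and masses are not known exactly. Their poses are not given: they have to be found in the camera images.
- hasp_mid (a point): Middle of the slot on the lid's flat top (50 mm up). x runs through the eye's hole, away from the robot: the point enters from -x; y along the slot; z up. The eye, its foot and two screw heads sit ANYWHERE up to 10 mm either side of this along y (x exact), not measured: find it by feel or sight. Clamped tight: it does not yield to a gentle push (under about 28 N).
- case: Fixed wooden bead case 250 (x) x 300 (y) x 50 mm, flat solid lid (compartments along its +y edge); origin centre of underside, axes as hasp_mid. Its eye: upright dark steel ring, 6 mm wire, 14 mm inside, 26 mm outside diameter, centre 5.5 mm above the lid (lowest part sunk in it), top 18.5 mm above; screw heads 10 mm wide, 9 high, 19 mm to either side of its centre along y.
- pin_grip (a point): Centre of the pin's upright grip tab, 14 (x) x 26 (y) x 50 (z) mm, 25 mm above the pin's underside. Grip it across x, from above, fingertips at least 9 mm above the underside. z up; +x points from the tab to the centre of the pin's bend, 55 mm away. Turning the pin clockwise (from above) about that centre drives the point ahead along its own arc.
- pin: Loose C-shaped steel locking pin, 60 to 130 g, lying flat on the table; origin at its underside below the tab's centre, axes as pin_grip. From the tab's foot an 8 mm round bar (axis 4 mm above the underside) bends clockwise from above, radius 55 mm: at arc angle a it is at x = 55(1 - cos a), y = 55 sin a mm. Shoulder at a = 55 deg; the bar ends at a = 130 deg in a round point.
- pin_tip (a point): The very end of the pin's rounded point (4 mm beyond a = 130 degrees), at the height of the bar's axis. Axes as pin_grip.
- pin_shoulder (a point): Middle, on the bar's axis, of the shoulder face that looks towards the point. The shoulder is a plate 24 mm across the bar, 16 mm high from the underside, 5 mm thick, too large for the eye. Home, this face bears on the eye's wire, 3 mm to -x of hasp_mid, and the pin lies flat on the lid, yawed 0.56 rad clockwise from hasp_mid's axes. Axes as pin_grip.
- wheel: Bystander: round clear findings box, 100 mm diameter, 22 mm high; origin at the centre of its underside.
- jar: Bystander: small glass jar, 52 mm diameter, 75 mm high; origin at the centre of its underside.
- strip: Bystander: clear strip box with seven cells, 140 x 30 x 20 mm; origin at the centre of its underside.
Not all that is in view belongs to the job. What is shaped like the pin but blue is not meant.

How it is judged:
On the way, in this order (a step that is already met when the one before it is completed fails the run):
1. the pin's point is through the eye from the robot's side, low in the hole, with the shoulder still more than 20 mm short of the eye (x of pin_tip in the frame of hasp_mid above 0.008 m and y of pin_tip in the frame of hasp_mid between -0.015 and 0.015 m and z of pin_tip in the frame of hasp_mid below 0.013 m and x of pin_shoulder in the frame of hasp_mid below -0.023 m).
2. the pin is swung round until its shoulder is within 3 mm of the eye, flat on the lid, and is felt to press on it (3 N or more) (x of pin_shoulder in the frame of hasp_mid between -0.006 and 0.003 m and y of pin_shoulder in the frame of hasp_mid between -0.015 and 0.015 m and z of each of pin_shoulder, pin_tip in the frame of hasp_mid below 0.01 m and x of pin_tip in the frame of hasp_mid above 0.04 m and contact force between pin and eye above 3 N).
At the end, for the whole second after the job is handed in: The pin lies at rest, flat on the lid (bar axis under 10 mm above it at point and shoulder), its bar through the eye: shoulder face from 6 mm before to 3 mm past the slot middle along x (within 3 mm of the eye) and within 15 mm along y; point over 40 mm beyond the slot middle along x (x of pin_shoulder in the frame of hasp_mid between -0.006 and 0.003 m and y of pin_shoulder in the frame of hasp_mid between -0.015 and 0.015 m and z of each of pin_shoulder, pin_tip in the frame of hasp_mid below 0.01 m and x of pin_tip in the frame of hasp_mid above 0.04 m and linear speed of pin below 0.02 m/s); the robot touches nothing.
It fails at once if the pin is pressed against the eye with more than 25 N (contact force between pin and eye above 25 N).
It fails at once if the wheel is moved more than 20 mm (distance of wheel from where it was at the start of the episode above 0.02 m).
It fails at once if the jar is moved more than 20 mm (distance of jar from where it was at the start of the episode above 0.02 m).
It fails at once if the strip is moved more than 20 mm (distance of strip from where it was at the start of the episode above 0.02 m).
It also fails if it takes over 67 s, if anything falls off the work surface, if the arm or the gripper's body presses on something with over 40 N, if the wrist force passes 120 N, or if a joint passes its speed limit or range.

## Working session

There is one attempt and no reset: what is moved stays moved. The work goes in short steps, Python scripts to look and compute and a tool call to move; the robot and the scene stay as the last step left them, time stands still between calls to the robot, and variables do not carry over. Pictures are saved under pics/ and viewed, about 8 in all and at most 12, crops included, and the job is handed in when it is done.

Besides the shell and the picture viewer there is one more tool, called after "Emit:" as a command line: name --pt "numbers of a row" for each row, then --argument value for the rest. jog_arm: Moves the arm, as the interface text tells. Its arguments: {"type":"object","properties":{"rows":{"type":"array","items":{"type":"array","items":{"type":"number"}}},"force":{"type":"number"}},"required":["rows"]}

```bash
mkdir -p pics; ls
python3 - <<'E'
from workcell import monitor, imaging, bot
import cv2,numpy as np
np.set_printoptions(precision=4,suppress=True)
print(monitor.read_state())
for n in ("scene","top","wrist"):
    im=imaging.read_camera(n); cv2.imwrite(f"pics/{n}0.png",im)
    print(n,imaging.camera_params(n))
a=cv2.imread("pics/top0.png");b=cv2.imread("pics/scene0.png")
E
```

```text
pics
{'time': 0.0, 'q': array([-1.3319,  0.2647,  1.6054, -0.    ,  1.2737, -0.0369]), 'joint_vel': array([0.0004, 0.0005, 0.0013, 0.0001, 0.0029, 0.0013]), 'joint_torque': array([  0.0001, -51.5114, -36.7313,   0.0001,   0.0129,  -0.    ]), 'tool_pos': array([ 0.1836, -0.6487,  0.197 ]), 'tcp_rot': array([ 2.0745,  0.2902, -2.075 ]), 'wrist_force': array([-0.886 , -0.1491,  1.0504]), 'torque': array([-0.0004,  0.0292, -0.0073]), 'width': 1.001348384663761}
scene {'fx': 459.22983547796395, 'fy': 459.22983547796395, 'cx': 252.35259726689122, 'cy': 187.34515451513917, 'T': array([[-0.464 ,  0.6715, -0.5777,  1.2574],
       [ 0.8856,  0.3373, -0.3193,  0.333 ],
       [-0.0196, -0.6598, -0.7512,  0.9606],
       [ 0.    ,  0.    ,  0.    ,  1.    ]])}
top {'fx': 429.2807608682725, 'fy': 429.2807608682725, 'cx': 254.11247391047897, 'cy': 200.81467024919337, 'T': array([[ 0.0027, -0.9917,  0.1289,  0.407 ],
       [-1.    , -0.0036, -0.007 , -0.025 ],
       [ 0.0074, -0.1288, -0.9916,  1.1939],
       [ 0.    ,  0.    ,  0.    ,  1.    ]])}
wrist {'fx': 302.8551007403576, 'fy': 302.8551007403576, 'cx': 263.696823338769, 'cy': 190.11412171544504, 'T_tool_cam': array([[-0.0001, -0.2814,  0.9596, -0.1749],
       [ 1.    , -0.0001,  0.    , -0.0001],
       [ 0.0001,  0.9596,  0.2814, -0.0719],
       [ 0.    ,  0.    ,  0.    ,  1.    ]])}
```

View pics/top0.png

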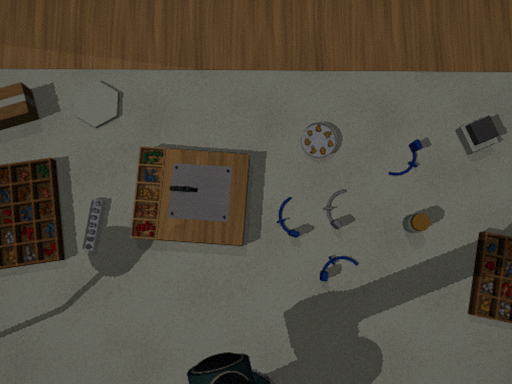

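View pics/scene0.png

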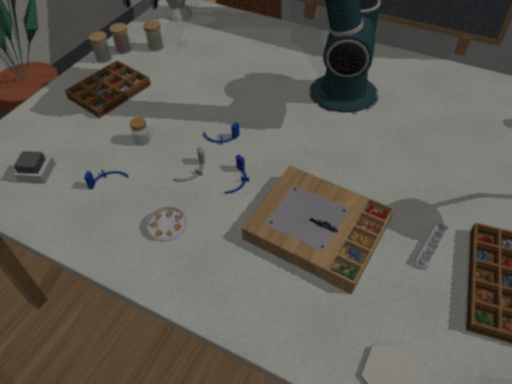

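Top view shows candidates for the pin: grey at (335,208), and blue ones at (288,217), (338,266) and (405,158). The grey steel one fits the description. The case is at (190,195), with its eye at about (183,188). I'll check both in a close crop.

Run:
```python
import cv2,numpy as np
a=cv2.imread("pics/top0.png");b=cv2.imread("pics/scene0.png")
c=lambda im,x,y,w,h,s:cv2.resize(im[y:y+h,x:x+w],None,fx=s,fy=s,interpolation=cv2.INTER_CUBIC)
T=np.hstack([c(a,310,180,50,56,8)[:, :400],c(a,160,160,80,90,5)[:448,:400]])
B=np.hstack([c(b,168,142,50,45,8)[:150*3,:400][:360],c(b,260,175,100,90,4)[:360,:400]])
cv2.imwrite("pics/crop1.png",cv2.convertScaleAbs(cv2.resize(np.vstack([T,B]),(790,598)),alpha=1.6))
```

```text
(no output)
```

View pics/crop1.png

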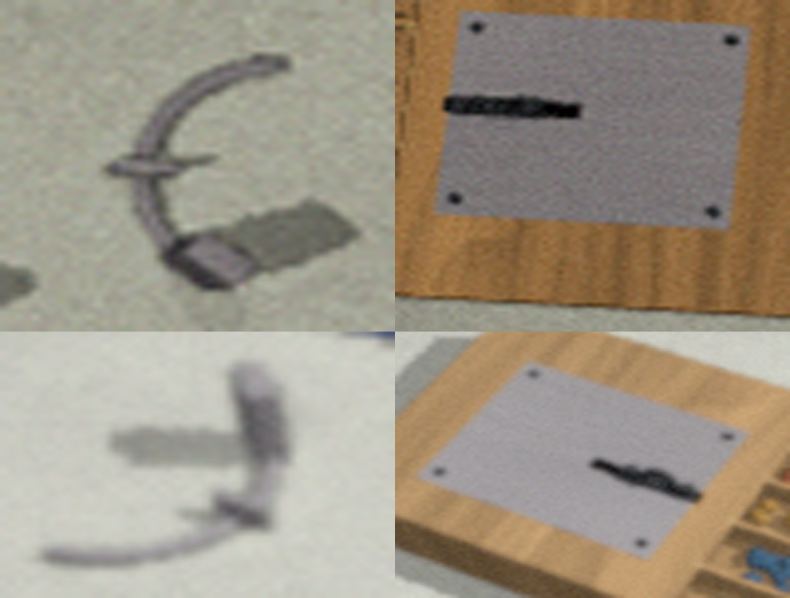

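The grey pin is confirmed as steel. In the top view its tip is at about (346.5,190.6), shoulder (329,208) and tab (337,223). The eye with its foot spans about (169..197,188). Next I'll compute coarse poses.

```bash
cat > h.py <<'E'
import numpy as np, cv2
from scipy.spatial.transform import Rotation as R
from workcell import monitor, imaging, bot
np.set_printoptions(precision=4,suppress=True)
def toolT(s):
    T=np.eye(4);T[:3,:3]=R.from_rotvec(s["tcp_rot"]).as_matrix();T[:3,3]=s["tool_pos"];return T
def cam(name,s=None):
    p=imaging.camera_params(name)
    T=toolT(s)@p["T_tool_cam"] if name=="wrist" else p["T"]
    return p,T
def ray(pt,T,u,v,z):
    u=np.atleast_1d(u).astype(float);v=np.atleast_1d(v).astype(float)
    d=np.c_[(u-pt["cx"])/pt["fx"],(v-pt["cy"])/pt["fy"],np.ones(len(u))]@T[:3,:3].T
    k=(z-T[2,3])/d[:,2]
    return T[:3,3]+d*k[:,None]
def proj(p,T,X):
    q=(np.atleast_2d(X)-T[:3,3])@T[:3,:3]
    return np.c_[q[:,0]/q[:,2]*p["fx"]+p["cx"],q[:,1]/q[:,2]*p["fy"]+p["cy"]]
def totool(s,target,rv=None):
    "shift in tool axes to reach target"
    return toolT(s)[:3,:3].T@(np.array(target)-s["tool_pos"])
def snap(name,f):
    s=monitor.read_state();im=imaging.read_camera(name);cv2.imwrite(f"pics/{f}.png",im);return s,im
E
python3 - <<'E'
from h import *
a=cv2.imread("pics/top0.png");b=cv2.imread("pics/scene0.png")
for nm,im,(x0,y0,w,h) in (("top",a,(165,170,70,45)),("scene",b,(290,200,60,45))):
    p,T=cam(nm)
    m=(im.max(2)<45)[y0:y0+h,x0:x0+w].astype(np.uint8)
    n,l,st,ce=cv2.connectedComponentsWithStats(m)
    for i in range(1,n):
        if st[i,4]>3:
            ys,xs=np.nonzero(l==i)
            r=cv2.minAreaRect(np.c_[xs+x0,ys+y0].astype(np.float32))
            print(nm,st[i,4],r, ray(p,T,*(ce[i]+[x0,y0]),.054))
            print(ray(p,T,*cv2.boxPoints(r).T,.054))
p,T=cam("top")
print("pin tip,shoulder,tab top@.05",ray(p,T,346.5,190.6,.004),ray(p,T,329,208,.008),ray(p,T,337.7,222.5,.05))
m=((a[...,2].astype(int)-a[...,0]<25)&(a.max(2)>60))[155:235,160:238].astype(np.uint8)
c=max(cv2.findContours(m,0,2)[0],key=cv2.contourArea)+[160,155]
r=cv2.minAreaRect(c.reshape(-1,2).astype(np.float32));print(r);X=ray(p,T,*cv2.boxPoints(r).T,.05);print(X)
E
```

```text
top 4 ((227.5, 170.5), (1.0, 1.0), 90.0) [[0.6374 0.039  0.054 ]]
[[0.6388 0.0404 0.054 ]
 [0.6388 0.0377 0.054 ]
 [0.6361 0.0376 0.054 ]
 [0.6361 0.0403 0.054 ]]
top 136 ((183.5, 188.5), (5.0, 27.0), 90.0) [[0.5877 0.1573 0.054 ]]
[[0.5944 0.1929 0.054 ]
 [0.5947 0.1205 0.054 ]
 [0.5811 0.1202 0.054 ]
 [0.5809 0.1926 0.054 ]]
top 6 ((171.5, 213.0), (2.0, 1.0), 90.0) [[0.5216 0.1869 0.054 ]]
[[0.5243 0.1883 0.054 ]
 [0.5243 0.1857 0.054 ]
 [0.5189 0.1855 0.054 ]
 [0.5189 0.1882 0.054 ]]
scene 98 ((323.2071228027344, 224.00296020507812), (28.230772018432617, 5.076923847198486), 22.61986541748047) [[0.5896 0.1594 0.054 ]]
[[0.5948 0.1238 0.054 ]
 [0.5792 0.1225 0.054 ]
 [0.5815 0.1918 0.054 ]
 [0.5968 0.1926 0.054 ]]
pin tip,shoulder,tab top@.05 [[ 0.5915 -0.2929  0.004 ]] [[ 0.5417 -0.2419  0.008 ]] [[ 0.498  -0.2568  0.05  ]]
((199.6142120361328, 191.90101623535156), (59.918766021728516, 55.430206298828125), 4.085616588592529)
[[0.5101 0.1973 0.05  ]
 [0.6608 0.1909 0.05  ]
 [0.6496 0.0286 0.05  ]
 [0.4992 0.0377 0.05  ]]
```

Run:
```python
from h import *
s=monitor.read_state();T=toolT(s);print(T)
p,C=cam("wrist",s);print(C)
# view pose: optical axis hits TCP-relative point at plane z
for h in (.12,.15,.2):
    o=C[:3,3]-T[:3,3]; d=C[:3,2]; 
    print(h,"axis hit rel TCP at depth h below tcp:",o+d*((-h-o[2])/d[2]))
for yaw in (0,-.77,.8): 
    print(yaw)
# case edges yaw from plate screws
a=cv2.imread("pics/top0.png");p,C=cam("top")
P=ray(p,C,*np.array([[169+ -.0,165],[0,0]]).T,.05)
```

```text
[[-0.0004  0.2723 -0.9622  0.1837]
 [ 0.0018 -0.9622 -0.2723 -0.6489]
 [-1.     -0.0018 -0.0001  0.1972]
 [ 0.      0.      0.      1.    ]]
[[ 0.2722 -0.9232 -0.2712  0.253 ]
 [-0.9622 -0.2617 -0.075  -0.6295]
 [-0.0017  0.2814 -0.9596  0.3721]
 [ 0.      0.      0.      1.    ]]
0.12 axis hit rel TCP at depth h below tcp: [-0.0141 -0.0037 -0.12  ]
0.15 axis hit rel TCP at depth h below tcp: [-0.0225 -0.006  -0.15  ]
0.2 axis hit rel TCP at depth h below tcp: [-0.0367 -0.0099 -0.2   ]
0
-0.77
0.8
```

Emit:
jog_arm --pt "0.0 -0.668 -0.609 -1.245 0 0 100" --pt "0.0 -0.668 -0.609 -1.245 0 0 100" --pt "0.0 -0.668 -0.609 -1.245 0 0 100" --pt "0.0 -0.668 -0.609 -1.245 0 0 100" --pt "0.0 -0.668 -0.609 -1.245 0 0 100" --pt "0.0 -0.668 -0.609 -1.245 0 0 100" --pt "0.0 -0.668 -0.609 -1.245 0 0 100" --pt "0.0 -0.668 -0.609 -1.245 0 0 100" --pt "0.0 -0.668 -0.609 -1.245 0 0 100" --pt "0.0 -0.668 -0.609 -1.245 0 0 100" --pt "0.0 -0.668 -0.609 -1.245 0 0 100" --pt "0.0 -0.668 -0.609 -1.245 0 0 100" --pt "0.0 -0.668 -0.609 -1.245 0 0 100" --pt "0.0 -0.668 -0.609 -1.245 0 0 100" --pt "0.0 -0.668 -0.609 -1.245 0 0 100" --pt "0.067 -0.668 -0.609 -1.245 0 0 100" --pt "0.067 -0.668 -0.609 -1.245 0 0 100" --pt "0.067 -0.668 -0.609 -1.245 0 0 100" --pt "0.067 -0.668 -0.609 -1.245 0 0 100" --pt "0.067 -0.668 -0.609 -1.245 0 0 100"

```text
time: 2.15
tool_pos: [0.5869, 0.1616, 0.1291]
tcp_rot: [1.242, 1.19, -1.246]
wrist_force: [-0.4, -0.3, -0.7]
width: 0.998
```

Run:
```python
from h import *
s=monitor.read_state();print(s["time"],s["tool_pos"],s["wrist_force"],s["joint_vel"])
s,im=snap("wrist","w1");print(toolT(s))
```

```text
2.15 [0.5869 0.1616 0.1291] [-0.3579 -0.3129 -0.7453] [-0.0435 -0.0471  0.0116 -0.0239  0.0285 -0.0203]
[[-0.0041  0.9989 -0.0469  0.5869]
 [ 0.001  -0.0469 -0.9989  0.1616]
 [-1.     -0.0041 -0.0008  0.1291]
 [ 0.      0.      0.      1.    ]]
```

View pics/w1.png

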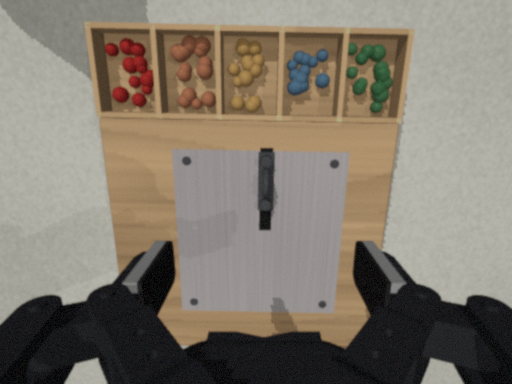

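Wrist view: the dark slot spans rows 148–230 near column 265. The eye, foot and screws fill the upper part, about rows 152–212. I'll enlarge that area with more contrast.

Run:
```python
from h import *
im=cv2.imread("pics/w1.png")
g=im[140:240,230:300].astype(float)
g=np.clip((g/110)**.6*255,0,255).astype(np.uint8)
cv2.imwrite("pics/w1c.png",cv2.resize(g,None,fx=6,fy=6,interpolation=cv2.INTER_CUBIC))
s=monitor.read_state();p,C=cam("wrist",s);print("cam",C[:3,3])
def P(u,v,z): return ray(p,C,u,v,z)[0]
# case / plate yaw from plate bolts
for uv in ((186.5,160.5),(334.5,163.5),(193.5,301.5),(322.5,304.5)): print(P(*uv,.05))
```

```text
cam [0.5914 0.2315 0.3052]
[0.5223 0.1865 0.05  ]
[0.6485 0.1779 0.05  ]
[0.5123 0.0462 0.05  ]
[0.6391 0.037  0.05  ]
```

View pics/w1c.png

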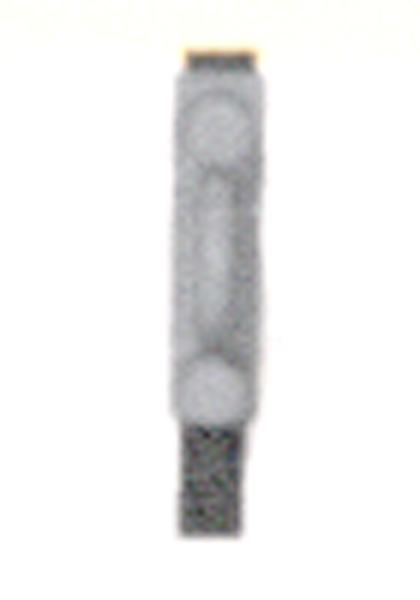

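Run:
```python
from h import *
s=monitor.read_state();p,C=cam("wrist",s)
def P(u,v,z): return ray(p,C,u,v,z)[0]
A=P(266.3,160.8,.0585);B=P(265.3,204.7,.0585);print(A,B,np.linalg.norm(A-B),"eye",(A+B)/2)
A=P(266.7,148.7,.05);B=P(265.2,229.2,.05);print("slot",A,B,"hasp",(A+B)/2)
A=P(266.7,152,.052);B=P(265.2,211,.052);print("foot",A,B,(A+B)/2)
```

```text
[0.5904 0.1846 0.0585] [0.5878 0.1464 0.0585] 0.03828897704759154 eye [0.5891 0.1655 0.0585]
slot [0.5912 0.1933 0.05  ] [0.5865 0.1199 0.05  ] hasp [0.5888 0.1566 0.05  ]
foot [0.591  0.1909 0.052 ] [0.5873 0.1383 0.052 ] [0.5892 0.1646 0.052 ]
```

Emit:
jog_arm --pt "0 -0.069 0.422 0.723 0 0 100" --pt "0 -0.069 0.422 0.723 0 0 100" --pt "0 -0.069 0.422 0.723 0 0 100" --pt "0 -0.069 0.422 0.723 0 0 100" --pt "0 -0.069 0.422 0.723 0 0 100" --pt "0 -0.069 0.422 0.723 0 0 100" --pt "0 -0.069 0.422 0.723 0 0 100" --pt "0 -0.069 0.422 0.723 0 0 100" --pt "0 -0.069 0.422 0.723 0 0 100" --pt "0 -0.069 0.422 0.723 0 0 100" --pt "0 -0.069 0.422 0.723 0 0 100" --pt "0 -0.069 0.422 0.723 0 0 100" --pt "0 -0.069 0.422 0.723 0 0 100"

```text
time: 3.5
tool_pos: [0.4977, -0.2572, 0.1306]
tcp_rot: [1.748, 0.743, -1.753]
wrist_force: [-0.5, -0.4, 0.6]
width: 1.004
```

Run:
```python
from h import *
s,im=snap("wrist","w2");print(s["time"],toolT(s))
```

```text
3.5 [[-0.0028  0.7179 -0.6961  0.4977]
 [ 0.0007 -0.6961 -0.7179 -0.2572]
 [-1.     -0.0025  0.0015  0.1306]
 [ 0.      0.      0.      1.    ]]
```

View pics/w2.png

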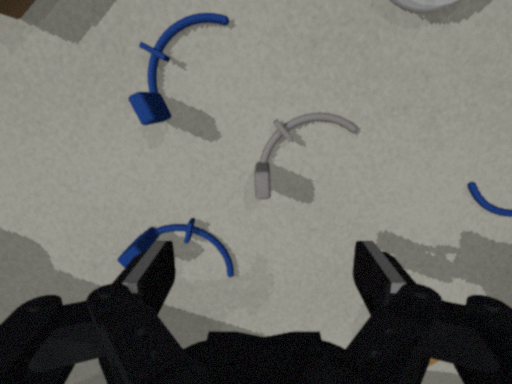

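Wrist view: the steel pin's tab is at (262,180), its shoulder at (283,131) and its tip at (354,128). A blue pin's tab lies at (138,246).

Run:
```python
from h import *
im=cv2.imread("pics/w2.png")
g=cv2.cvtColor(im,cv2.COLOR_BGR2GRAY)
c=im[100:210,240:370]
cv2.imwrite("pics/w2c.png",cv2.convertScaleAbs(cv2.resize(c,None,fx=6,fy=5,interpolation=cv2.INTER_CUBIC),alpha=1.7))
s=monitor.read_state();p,C=cam("wrist",s);print(C[:3,3])
```

```text
[ 0.5485 -0.2057  0.3052]
```

View pics/w2c.png

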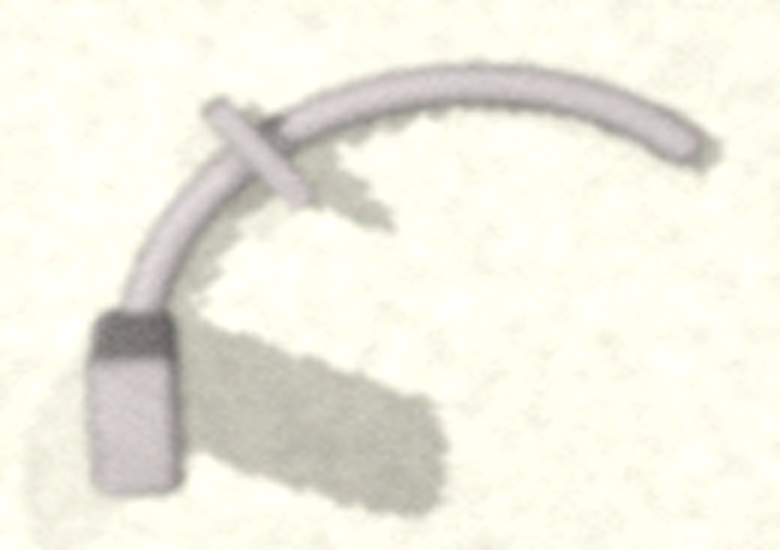

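Run:
```python
from h import *
s=monitor.read_state();p,C=cam("wrist",s)
f=lambda x,y,z: ray(p,C,240+(x+.5)/6-.5,100+(y+.5)/5-.5,z)[0]
tc=[f(90,357,.05),f(177,357,.05),f(182,492,.05),f(95,494,.05)]
t=np.mean(tc,0);print("tab sizes",np.linalg.norm(tc[0]-tc[1]),np.linalg.norm(tc[1]-tc[2]))
tip=f(703,147,.004);sh=f(258,150,.016)
arc=[f(148,290,.004),f(480,84,.004),f(600,104,.004)]
a=np.radians(55)-2.5/55
M=np.array([[0,0],[93.4,39.56],[55*(1-np.cos(a)),55*np.sin(a)]])/1000
W=np.array([t,tip,sh])[:,:2]
m=M-M.mean(0);w=W-W.mean(0)
yaw=np.arctan2((m[:,0]*w[:,1]-m[:,1]*w[:,0]).sum(),(m*w).sum())
Rm=np.array([[np.cos(yaw),-np.sin(yaw)],[np.sin(yaw),np.cos(yaw)]])
o=W.mean(0)-Rm@M.mean(0)
print(W,"yaw",yaw,"origin",o,"res",W-(M@Rm.T+o))
ctr=o+Rm@[.055,0];print("radii",[np.linalg.norm(x[:2]-ctr) for x in arc], "tab edge yaw",np.arctan2(*(tc[1]-tc[0])[1::-1]),np.arctan2(*(tc[2]-tc[3])[1::-1]))
T=toolT(s);print("tool yaw",np.arctan2(T[1,1],T[0,1]),"shift",totool(s,[*o,.016]))
b=ray(p,C,150,240,.05)[0];print("blue tab in tool",totool(s,b), totool(s,ray(p,C,232,272,.004)[0]))
```

```text
tab sizes 0.012508178945081314 0.024482971904955287
[[ 0.4981 -0.2549]
 [ 0.5949 -0.2874]
 [ 0.5426 -0.2361]] yaw -0.7224809966884626 origin [ 0.4982 -0.2549] res [[-0.      0.0001]
 [ 0.0005 -0.0004]
 [-0.0004  0.0003]]
radii [np.float64(0.054918720495661176), np.float64(0.05336427967517904), np.float64(0.05337696979613057)] tab edge yaw -0.7690580795178698 -0.7398023226537824
tool yaw -0.769599238912614 shift [ 0.1145 -0.0009 -0.0019]
blue tab in tool [ 0.0808 -0.105   0.0511] [ 0.1267 -0.0356  0.1127]
```

Emit:
jog_arm --pt "0.03 -0.001 -0.002 -0.047 0 0 60" --pt "0.06 -0.001 -0.002 -0.047 0 0 60" --pt "0.09 -0.001 -0.002 -0.047 0 0 60" --pt "0.105 -0.001 -0.002 -0.047 0 0 60" --pt "0.115 -0.001 -0.002 -0.047 0 0 60" --pt "0.115 -0.001 -0.002 -0.047 0 0 60" --pt "0.115 -0.001 -0.002 -0.047 0 0 60" --force 60

```text
time: 4.25
tool_pos: [0.4992, -0.2552, 0.0165]
tcp_rot: [1.717, 0.777, -1.72]
wrist_force: [0.2, 0.6, 0.0]
width: 0.6
```

Emit:
jog_arm --pt "0 0 0 0 0 0 0" --pt "0 0 0 0 0 0 0" --pt "0 0 0 0 0 0 0" --pt "0 0 0 0 0 0 0" --pt "0 0 0 0 0 0 0" --pt "0 0 0 0 0 0 0" --pt "0 0 0 0 0 0 0" --pt "0 0 0 0 0 0 0" --pt "0 0 0 0 0 0 0" --pt "0 0 0 0 0 0 0"

```text
time: 5.25
tool_pos: [0.4996, -0.2554, 0.0171]
tcp_rot: [1.717, 0.776, -1.719]
wrist_force: [-0.7, 0.3, 5.6]
width: 0.003
```

Run:
```python
from h import *
s=monitor.read_state();T=toolT(s);print(T,s["wrist_force"],s["torque"],s["width"])
print("yaw",np.arctan2(T[1,1],T[0,1]))
```

```text
[[-0.0009  0.7504 -0.661   0.4996]
 [-0.0007 -0.661  -0.7504 -0.2554]
 [-1.     -0.0002  0.0011  0.0171]
 [ 0.      0.      0.      1.    ]] [-0.7055  0.2647  5.6191] [ 0.003   0.0933 -0.0266] 0.0034607180761373714
yaw -0.7221869918331115
```

The fingers shut fully, so there is no tab between them. I'll lift and look.

Emit:
jog_arm --pt "0 0 0 0 0 0 30" --pt "0 0 0 0 0 0 60" --pt "0 0 0 0 0 0 60" --pt "-0.05 0 0 0 0 0 60" --pt "-0.09 0 0 0 0 0 60" --pt "-0.09 0 0 0 0 0 60" --pt "-0.09 0 0 0 0 0 60"

```text
time: 5.95
tool_pos: [0.5003, -0.2558, 0.1081]
tcp_rot: [1.718, 0.774, -1.717]
wrist_force: [-0.2, -0.4, -0.9]
width: 0.597
```

Run:
```python
from h import *
s,im=snap("wrist","w3");print(s["time"],toolT(s),s["wrist_force"])
t=imaging.read_camera("top")
c=cv2.resize(t[150:300,260:370],None,fx=3,fy=3,interpolation=cv2.INTER_CUBIC)
o=np.zeros((450,512+330,3),np.uint8);o[:384,:512]=im;o[:,512:]=c
cv2.imwrite("pics/w3c.png",cv2.resize(cv2.convertScaleAbs(o,alpha=1.4),(790,422)))
```

```text
5.95 [[ 0.0011  0.7504 -0.661   0.5003]
 [-0.0018 -0.661  -0.7504 -0.2558]
 [-1.      0.002   0.0006  0.1081]
 [ 0.      0.      0.      1.    ]] [-0.1939 -0.3603 -0.8788]
```

View pics/w3c.png

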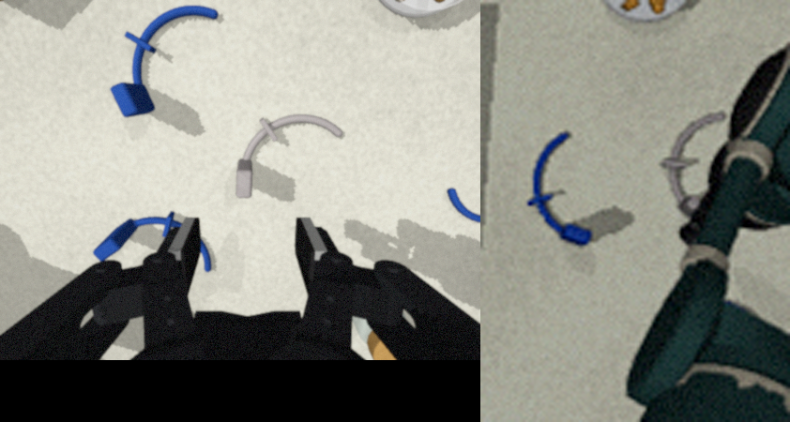

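```bash
cat >> h.py <<'E'
def pinpose(p,C,tab,tip,sh,zt=.05,z0=0):
    a=np.radians(55)-2.5/55
    M=np.array([[0,0],[93.4,39.56],[55*(1-np.cos(a)),55*np.sin(a)]])/1000
    W=np.array([ray(p,C,*tab,z0+zt)[0],ray(p,C,*tip,z0+.004)[0],ray(p,C,*sh,z0+.016)[0]])[:,:2]
    m=M-M.mean(0);w=W-W.mean(0)
    yaw=np.arctan2((m[:,0]*w[:,1]-m[:,1]*w[:,0]).sum(),(m*w).sum())
    Rm=np.array([[np.cos(yaw),-np.sin(yaw)],[np.sin(yaw),np.cos(yaw)]])
    o=W.mean(0)-Rm@M.mean(0)
    print("W",W.tolist(),"yaw",yaw,"o",o,"res",(W-(M@Rm.T+o)).tolist());return o,yaw
E
python3 - <<'E'
from h import *
im=cv2.imread("pics/w3.png")
s=monitor.read_state();p,C=cam("wrist",s)
x0,y0=235,110
cv2.imwrite("pics/w3d.png",cv2.convertScaleAbs(cv2.resize(im[y0:y0+110,x0:x0+130],None,fx=6,fy=5,interpolation=cv2.INTER_CUBIC),alpha=1.7))
E
```

```text
(no output)
```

View pics/w3d.png

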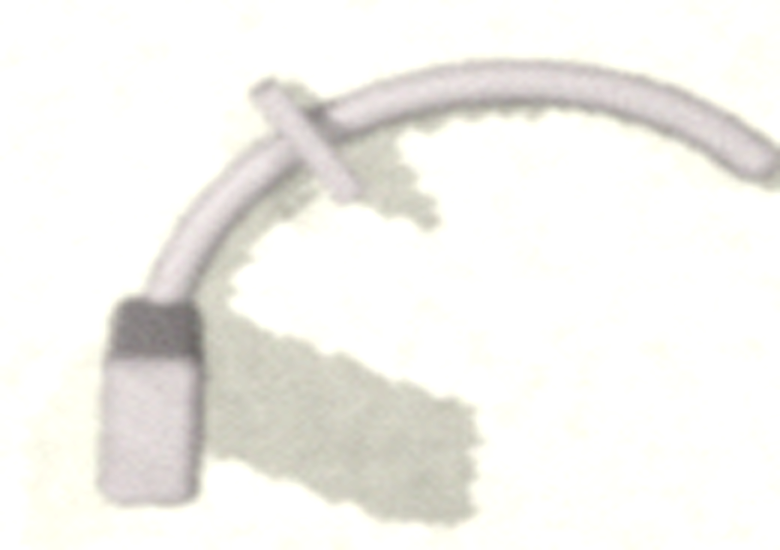

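Run:
```python
from h import *
s=monitor.read_state();p,C=cam("wrist",s)
f=lambda x,y:(235+(x+.5)/6-.5,110+(y+.5)/5-.5)
o,y=pinpose(p,C,f(149,430),f(773,165),f(305,140))
c=[ray(p,C,*f(*q),.05)[0] for q in ((103,360),(200,360),(196,500),(98,500))]
print(np.linalg.norm(c[0]-c[1]),np.linalg.norm(c[1]-c[2]))
print(totool(s,[*o,.05]),s["width"],bot.pinch_z,[a for a in dir(bot) if a[0]!='_'])
```

```text
W [[0.49560925988224924, -0.2526567621672783], [0.5898218166677942, -0.28761321539929346], [0.5398980649252613, -0.23580749792122432]] yaw -0.7528939747128237 o [ 0.4949 -0.2527] res [[0.0007135611731976521, 8.311894434209766e-05], [-0.0002783755795183751, 0.00012177980162819679], [-0.000435185593679277, -0.0002048987459700724]]
0.012710032382401175 0.023396463267263384
[ 0.0555 -0.0037  0.0008] 0.6014196919211774 0.0187 ['MotionError', 'pinch_z']
```

Run:
```python
from h import *
from scipy.optimize import brentq
s=monitor.read_state();p,C3=cam("wrist",s)
T2=np.array([[-0.0028,0.7179,-0.6961,0.4977],[0.0007,-0.6961,-0.7179,-0.2572],[-1,-0.0025,0.0015,0.1306],[0,0,0,1]])
C2=T2@imaging.camera_params("wrist")["T_tool_cam"]
for nm,C,f,yaw,bot_,top,corn in (
 ("w2",C2,lambda x,y:(240+(x+.5)/6-.5,100+(y+.5)/5-.5),-.722,(135,313),(133,357),((90,357),(177,357),(182,492),(95,494))),
 ("w3",C3,lambda x,y:(235+(x+.5)/6-.5,110+(y+.5)/5-.5),-.753,(158,298),(153,360),((103,360),(200,360),(196,500),(98,500)))):
    n=np.array([-np.sin(yaw),np.cos(yaw),0])
    g=lambda z:(ray(p,C,*f(*top),z)[0]-ray(p,C,*f(*bot_),0.0)[0])@n
    print(nm,"height",brentq(g,-.02,.2))
    for z in (.02,.03,.04,.05):
        c=[ray(p,C,*f(*q),z)[0] for q in corn]
        print(z,np.linalg.norm(c[0]-c[1]),np.linalg.norm(c[1]-c[2]),np.mean(c,0))
```

```text
w2 height 0.040533177264018394
0.02 0.013984151856564741 0.027371200681582695 [ 0.492  -0.2608  0.02  ]
0.03 0.013494111279419728 0.026412043550229018 [ 0.494  -0.2589  0.03  ]
0.04 0.013004070702274636 0.025452886418875383 [ 0.496 -0.257  0.04 ]
0.05 0.012514030125129465 0.024493729287521714 [ 0.498  -0.2551  0.05  ]
w3 height 0.04581964121729987
0.02 0.014366110073950781 0.026444949668582445 [ 0.4889 -0.2595  0.02  ]
0.03 0.013814084176767577 0.025428787534809427 [ 0.4911 -0.2573  0.03  ]
0.04 0.013262058279584378 0.024412625401036482 [ 0.4933 -0.255   0.04  ]
0.05 0.012710032382401175 0.023396463267263384 [ 0.4955 -0.2528  0.05  ]
```

The pin shifted only about 4 mm with an upward force of 5.6 N, so the fingers may have closed on top of the tab. To check where the fingertips really are, I'll shut the fingers in the air and compare with the TCP's predicted pixel (264,222).

Emit:
jog_arm --pt "-0.05 0 0 0 0 0 0" --pt "-0.05 0 0 0 0 0 0" --pt "-0.05 0 0 0 0 0 0" --pt "-0.05 0 0 0 0 0 0" --pt "-0.05 0 0 0 0 0 0" --pt "-0.05 0 0 0 0 0 0" --pt "-0.05 0 0 0 0 0 0"

```text
time: 6.75
tool_pos: [0.498, -0.2544, 0.1545]
tcp_rot: [1.716, 0.78, -1.723]
wrist_force: [-0.5, -0.2, 0.6]
width: 0.001
```

Run:
```python
from h import *
s,im=snap("wrist","w4");print(s["time"],s["tool_pos"],s["width"])
o=np.vstack([cv2.convertScaleAbs(im,alpha=1.8)])
cv2.circle(o,(264,222),2,(0,0,255),1)
o=o[130:384,180:350];o=cv2.resize(o,None,fx=3,fy=2.3)
t=imaging.read_camera("top");cv2.imwrite("pics/t4.png",t)
cv2.imwrite("pics/w4c.png",o)
m=im.max(2)<60
for v in range(196,300,4): print(v,"".join(".#"[int(x)] for x in m[v,200:330:2]))
```

```text
6.75 [ 0.498  -0.2544  0.1545] 0.0012277516856845608
196 .................................................................
200 .................................................................
204 .................................................................
208 .................................................................
212 .................................................................
216 .................................................................
220 .................................................................
224 .................................................................
228 .................................................................
232 ...............................###...............................
236 ..............................####...............................
240 ....................#####.....####.....######....................
244 ..................#######.....####......######...................
248 ..................#######.....####......#######..................
252 .................########.....####......#######..................
256 .................#######......####......########.................
260 ................########......####......########.................
264 ................##########.....###.....#########.................
268 ...............##############..###..##############...............
272 .............######################################..............
276 ###.........########################################..........###
280 ###....##################################################....####
284 #################################################################
288 #################################################################
292 #################################################################
296 #################################################################
```

Run:
```python
from h import *
g=cv2.cvtColor(cv2.imread("pics/w4.png"),cv2.COLOR_BGR2GRAY)
for v in range(196,264,3): print(v,g[v,226:306:3])
```

```text
196 [163 159 164 164 167 167 163 153 154 154 152 153 164 162 160 159 166 163
 166 165 164 157 152 129 123 123 121]
199 [160 161 163 165 164 161 161 154 153 159 155 160 158 160 164 161 163 159
 160 160 159 163 161 158 142 145 130]
202 [161 165 159 162 159 165 159 154 154 157 157 160 161 161 162 158 163 162
 163 159 159 159 161 161 161 163 155]
205 [164 165 161 160 160 161 165 160 159 162 167 161 162 165 165 160 160 161
 157 158 162 157 155 163 161 164 159]
208 [164 164 161 162 161 164 158 160 161 165 166 162 165 161 165 162 165 160
 159 160 164 158 159 160 162 163 162]
211 [166 162 161 164 159 161 166 164 163 167 164 160 163 159 164 163 159 163
 167 162 162 159 160 161 161 160 163]
214 [162 168 160 159 161 158 162 162 162 162 161 156 163 165 163 165 161 162
 166 164 161 156 158 159 160 161 164]
217 [167 165 165 162 160 161 161 159 160 161 160 158 158 159 164 158 160 160
 161 165 158 155 162 164 160 158 158]
220 [162 165 165 165 166 162 164 160 164 159 162 158 158 156 161 165 164 158
 159 164 164 161 163 164 164 161 158]
223 [166 167 166 163 162 162 160 163 165 162 160 159 160 159 162 
[... 844 characters left out ...]
2 162 161]
247 [ 64  52 122  62  22  21  16  23  79  81  79  70  20  12  66  77  81  81
  27  10  19  13  50 163 160 159 160]
250 [ 70  53 111  37  17  18  13  29  77  77  78  77   8   7  68  77  76  76
  32  18   5  15  29 155 160 161 164]
253 [ 81  56  77  30  27  30  33  41  80  75  74  69   2   5  63  76  74  74
  46  17  27  16  14 146 159 160 157]
256 [103  62  40  17  22  11  20  43  79  75  78  71  22  12  62  79  78  77
  47  15  12  15  14 117 159 164 161]
259 [116  67  35   9  20  12  19  53  77  77  77  72  15  12  67  80  79  72
  58  10   6  10  17  85 158 160 159]
262 [113  62  26  20   9  11  13  52  70  69  71  69  10   9  71  84  82  74
  62  13  14  11   2  45 156 161 160]
```

The shut pads end at row 229, not 222. Together with the pad gap in pixels and the contact on the tab's top, this says the finger ends are about 34–36 mm short of the reported TCP. I'll go lower by that amount, in two steps with a force check.

Emit:
jog_arm --pt "0.04 -0.0034 0.0008 0.031 0 0 60" --pt "0.08 -0.0034 0.0008 0.031 0 0 60" --pt "0.08 -0.0034 0.0008 0.031 0 0 60" --pt "0.08 -0.0034 0.0008 0.031 0 0 60" --pt "0.11 -0.0034 0.0008 0.031 0 0 60" --pt "0.135 -0.0034 0.0008 0.031 0 0 60" --pt "0.142 -0.0034 0.0008 0.031 0 0 60" --pt "0.149 -0.0034 0.0008 0.031 0 0 60" --pt "0.149 -0.0034 0.0008 0.031 0 0 60"

```text
time: 7.75
tool_pos: [0.4956, -0.2533, 0.0071]
tcp_rot: [1.737, 0.755, -1.741]
wrist_force: [-0.7, -0.9, 0.1]
width: 0.598
```

Emit:
jog_arm --pt "0.006 0 0 0 0 0 60" --pt "0.012 0 0 0 0 0 60" --pt "0.017 0 0 0 0 0 60" --pt "0.021 0 0 0 0 0 60" --pt "0.021 0 0 0 0 0 60"

```text
time: 8.25
tool_pos: [0.4948, -0.2529, -0.0148]
tcp_rot: [1.736, 0.756, -1.743]
wrist_force: [-1.1, -0.6, 0.1]
width: 0.599
```

Emit:
jog_arm --pt "0 0 0 0 0 0 0" --pt "0 0 0 0 0 0 0" --pt "0 0 0 0 0 0 0" --pt "0 0 0 0 0 0 0" --pt "0 0 0 0 0 0 0" --pt "0 0 0 0 0 0 0" --pt "0 0 0 0 0 0 0" --force 80

```text
time: 8.95
tool_pos: [0.4951, -0.2531, -0.0145]
tcp_rot: [1.737, 0.756, -1.742]
wrist_force: [1.1, -0.0, 1.8]
width: 0.151
```

Gripped: the width is about 13 mm for the 14 mm tab. Lifting, then working out the approach pose.

Emit:
jog_arm --pt "-0.02 0 0 0 0 0 0" --pt "-0.05 0 0 0 0 0 0" --pt "-0.08 0 0 0 0 0 0" --pt "-0.115 0 0 0 0 0 0" --pt "-0.115 0 0 0 0 0 0" --pt "-0.115 0 0 0 0 0 0"

```text
time: 9.55
tool_pos: [0.4959, -0.2534, 0.1013]
tcp_rot: [1.737, 0.754, -1.741]
wrist_force: [-0.2, -0.2, -1.2]
width: 0.151
```

```bash
cat >> h.py <<'E'
PSI=-.07
def plan(s,phi,E,zt,dz=0.,psi=PSI):
    """jog row taking held pin to swing angle phi (rad before home) about eye E; dz: pin origin offset along tool z; zt: TCP z"""
    th=psi-.56+phi
    O=np.array(E)+[.055*np.sin(psi),-.055*np.cos(psi)]
    o=O-.055*np.array([np.cos(th),np.sin(th)])
    zdir=np.array([np.sin(th),-np.cos(th)])
    t=o-dz*zdir
    G=np.c_[[0,0,-1.],[np.cos(th),np.sin(th),0],[*zdir,0]]
    T=toolT(s);sh=T[:3,:3].T@(np.array([*t,zt])-T[:3,3])
    return np.r_[sh,R.from_matrix(T[:3,:3].T@G).as_rotvec()]
E
python3 - <<'E'
from h import *
s,im=snap("wrist","w5");p,C=cam("wrist",s);T=toolT(s)
print(s["tool_pos"],s["wrist_force"],s["torque"],s["width"],s["q"], "toolx",T[:,0])
# expected pixel of tip, shoulder for dz=0, underside z = tcp+.0148
M=np.array([[.0934,.03956,.004],[.0224,.0443,.016],[0,0,.05]])
X=T[:3,3]+M[:,:1]*T[:3,1]-M[:,1:2]*T[:3,2]+(-(M[:,2:]+.0148))*T[:3,0]
print(proj(p,C,X))
g=cv2.cvtColor(im,cv2.COLOR_BGR2GRAY)
cv2.imwrite("pics/w5c.png",cv2.convertScaleAbs(im,alpha=1.6))
r=plan(s,1.38+.45,(.5891,.1655),.10);print(r)
E
```

```text
[ 0.4959 -0.2534  0.1013] [-0.2266 -0.2148 -1.1903] [ 0.0189  0.0878 -0.0275] 0.1507489459546518 [-0.5164  0.1247  1.9566 -0.0012  1.062   0.2373] toolx [-0.002 -0.    -1.     0.   ]
[[441.4162 165.5395]
 [309.7485 160.9521]
 [263.2055 281.5965]]
[ 0.0011 -0.1633 -0.2757 -1.9531 -0.0005  0.0023]
```

View pics/w5c.png

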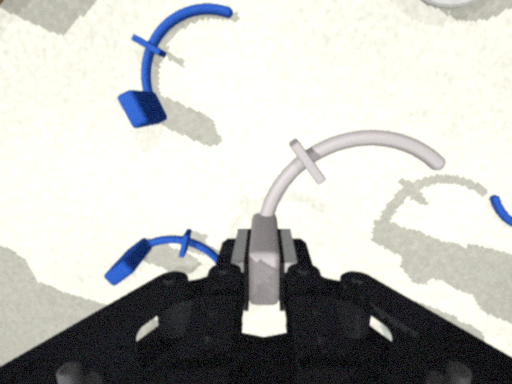

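The held pin matches the prediction to about 1 px: tip seen (442,163) against (441,165), shoulder (308,160) against (310,161). Now moving to the approach hover, 0.45 rad before the point would reach the eye.

Emit:
jog_arm --pt "0 -0.163 -0.276 -1.953 0 0 0" --pt "0 -0.163 -0.276 -1.953 0 0 0" --pt "0 -0.163 -0.276 -1.953 0 0 0" --pt "0 -0.163 -0.276 -1.953 0 0 0" --pt "0 -0.163 -0.276 -1.953 0 0 0" --pt "0 -0.163 -0.276 -1.953 0 0 0" --pt "0 -0.163 -0.276 -1.953 0 0 0" --pt "0 -0.163 -0.276 -1.953 0 0 0" --pt "0 -0.163 -0.276 -1.953 0 0 0" --pt "0 -0.163 -0.276 -1.953 0 0 0" --pt "0 -0.163 -0.276 -1.953 0 0 0" --pt "0 -0.163 -0.276 -1.953 0 0 0" --pt "0 -0.163 -0.276 -1.953 0 0 0" --pt "0 -0.163 -0.276 -1.953 0 0 0" --pt "0.02 -0.163 -0.276 -1.953 0 0 0" --pt "0.04 -0.163 -0.276 -1.953 0 0 0" --pt "0.04 -0.163 -0.276 -1.953 0 0 0" --pt "0.04 -0.163 -0.276 -1.953 0 0 0"

```text
time: 11.4
tool_pos: [0.5631, 0.0601, 0.0586]
tcp_rot: [0.293, 1.559, -0.293]
wrist_force: [0.7, 0.4, -0.7]
width: 0.15
```

Run:
```python
from h import *
s,im=snap("wrist","w6");p,C=cam("wrist",s);T=toolT(s)
print(s["time"],s["tool_pos"],s["wrist_force"],"toolx",T[:,0],"yaw",np.arctan2(T[1,1],T[0,1]))
M=np.array([[.0934,.03956,.004],[.0224,.0443,.016]])
X=T[:3,3]+M[:,:1]*T[:3,1]-M[:,1:2]*T[:3,2]+(-(M[:,2:]+.0148))*T[:3,0]
print("tip",X,proj(p,C,X))
E=np.array([.5891,.1655]);v=np.array([np.sin(.07),np.cos(.07)])
pts=np.array([[*E,.0685],[*(E+.019*v),.0585],[*(E-.019*v),.0585]]);print("eye/screws",proj(p,C,pts))
c,r=proj(p,C,pts[:1])[0].astype(int)
np.save("pics/w6T.npy",T)
x0=max(0,min(512-160,c-100));y0=max(0,r-70);print(x0,y0)
cv2.imwrite("pics/w6c.png",cv2.convertScaleAbs(cv2.resize(im[y0:y0+120,x0:x0+160],None,fx=5,fy=5,interpolation=cv2.INTER_CUBIC),alpha=1.8,beta=30))
```

```text
11.4 [0.5631 0.0601 0.0586] [ 0.7108  0.3816 -0.6623] toolx [-0.0078  0.0013 -1.      0.    ] yaw 1.1978588276163342
tip [[0.5604 0.1614 0.0775]
 [0.5302 0.097  0.0897]] [[441.4408 164.0453]
 [309.5085 159.2778]]
eye/screws [[450.3829 204.3175]
 [472.3369 190.1024]
 [409.4884 207.9007]]
350 134
```

View pics/w6c.png

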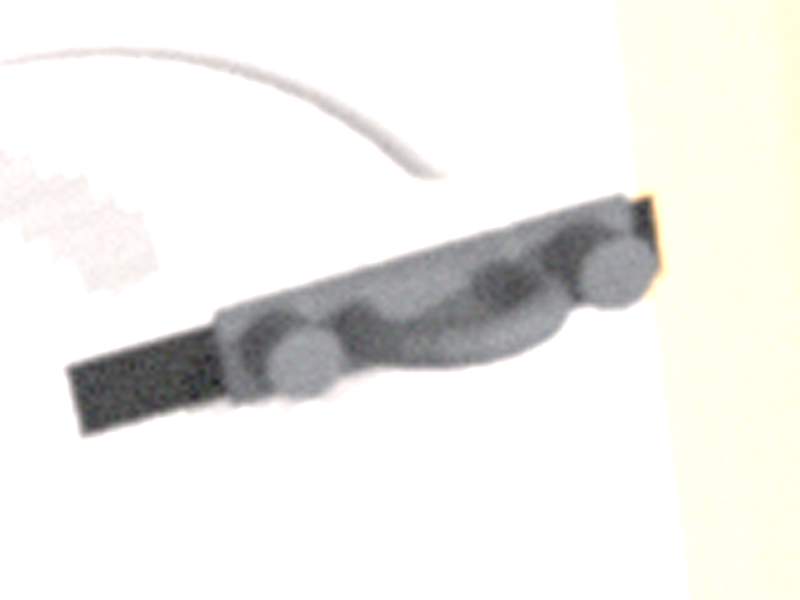

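Close view: screw heads at (411.1,205.9) and (473.5,188.4), the ring between them, and the tip up-left of it. That is 1–2 px from the prediction, so I'll refine the eye's position from this view.

Run:
```python
from h import *
p,_=cam("top");p=imaging.camera_params("wrist");T=np.load("pics/w6T.npy");C=T@p["T_tool_cam"]
f=lambda x,y,z: ray(p,C,350+(x+.5)/5-.5,134+(y+.5)/5-.5,z)[0]
A=f(306,360,.059);B=f(618,272,.059);print(A,B,np.linalg.norm(A-B),"eye",(A+B)/2,"yaw",np.arctan2(A[0]-B[0],B[1]-A[1]))
s=monitor.read_state();E=((A+B)/2)[:2]
print("slot ends",f(75,400,.05),f(655,228,.05))
for e in (E,(.5891,.1655)):
  print(e)
  for ph in (1.83,1.6,1.38): print(ph,plan(s,ph,e,.0586))
```

```text
[0.5864 0.1475 0.059 ] [0.589  0.1849 0.059 ] 0.03752240478852671 eye [0.5877 0.1662 0.059 ] yaw -0.07174886324207808
slot ends [0.5854 0.1216 0.05  ] [0.5897 0.1954 0.05  ]
[0.5877 0.1662]
1.83 [ 0.0011 -0.0002 -0.0002 -0.0016 -0.0056  0.0007]
1.6 [ 0.0012  0.0012 -0.0128  0.2284 -0.0055  0.0013]
1.38 [ 0.0012  0.0053 -0.0242  0.4484 -0.0054  0.0019]
(0.5891, 0.1655)
1.83 [ 0.0011 -0.0003  0.0013 -0.0016 -0.0056  0.0007]
1.6 [ 0.0011  0.0011 -0.0112  0.2284 -0.0055  0.0013]
1.38 [ 0.0012  0.0051 -0.0226  0.4484 -0.0054  0.0019]
```

Emit:
jog_arm --pt "0.005 0 0 0 -0.005 0.001 0" --pt "0.01 0 0 0 -0.005 0.001 0" --pt "0.015 0 0 0 -0.005 0.001 0" --pt "0.018 0 0 0 -0.005 0.001 0" --pt "0.02 0 0 0 -0.005 0.001 0" --pt "0.0218 0 0 0 -0.005 0.001 0" --pt "0.0218 0 0 0 -0.005 0.001 0" --pt "0.0218 0 0 0 -0.005 0.001 0"

```text
time: 12.25
tool_pos: [0.5642, 0.0602, 0.0379]
tcp_rot: [0.293, 1.551, -0.292]
wrist_force: [0.1, -0.3, -0.8]
width: 0.151
```

```bash
cat > st.py <<'E'
from h import *
import sys
s=monitor.read_state();T=toolT(s)
E=(.5881,.1660)
zt=float(sys.argv[1])
print(s["time"],s["tool_pos"],"F",s["wrist_force"],"M",s["torque"],"toolx",T[:3,0],"phi",np.arctan2(T[1,1],T[0,1])-PSI+.56)
M=np.array([[.0934,.03956,.004],[.02345,.04505,.004]])
X=T[:3,3]+M[:,:1]*T[:3,1]-M[:,1:2]*T[:3,2]+(-(M[:,2:]+.0148))*T[:3,0]
c,n=np.cos(PSI),np.sin(PSI);d=X-[*E,.05];print("tip,shoulder in eye frame",np.c_[d[:,0]*c+d[:,1]*n,-d[:,0]*n+d[:,1]*c,d[:,2]])
for ph in map(float,sys.argv[2:]): print(ph,plan(s,ph,E,zt))
E
python3 st.py .0367 1.7 1.6 1.5 1.4 1.3 1.2 1.1 1.0
```

```text
12.25 [0.5642 0.0602 0.0379] F [ 0.1307 -0.301  -0.8244] M [-0.077   0.0071  0.0075] toolx [-0.0004  0.0006 -1.    ] phi 1.828376285900748
tip,shoulder in eye frame [[-0.0264 -0.0063  0.0068]
 [-0.0525 -0.0714  0.0068]]
1.7 [ 0.0012  0.0002 -0.0069  0.1284 -0.0006 -0.0004]
1.6 [ 0.0012  0.0012 -0.0123  0.2284 -0.0006 -0.0003]
1.5 [ 0.0013  0.0027 -0.0176  0.3284 -0.0006 -0.0003]
1.4 [ 0.0013  0.0047 -0.0227  0.4284 -0.0006 -0.0003]
1.3 [ 0.0013  0.0072 -0.0276  0.5284 -0.0006 -0.0002]
1.2 [ 0.0013  0.0102 -0.0322  0.6284 -0.0006 -0.0002]
1.1 [ 0.0013  0.0137 -0.0364  0.7284 -0.0007 -0.0002]
1.0 [ 0.0013  0.0176 -0.0404  0.8284 -0.0007 -0.0001]
```

Emit:
jog_arm --pt "0.0012 0.0002 -0.0069 0.128 0 0 0" --pt "0.0012 0.0012 -0.0123 0.228 0 0 0" --pt "0.0012 0.0019 -0.015 0.278 0 0 0" --pt "0.0012 0.0027 -0.0176 0.328 0 0 0" --pt "0.0012 0.0027 -0.0176 0.328 0 0 0" --pt "0.0012 0.0027 -0.0176 0.328 0 0 0"

```text
time: 12.85
tool_pos: [0.549, 0.0691, 0.037]
tcp_rot: [0.548, 1.501, -0.547]
wrist_force: [-0.9, -0.5, -0.6]
width: 0.153
```

```bash
python3 st.py .0364 1.44 1.4 1.36 1.32 1.28 1.24 1.2 1.16
```

```text
12.85 [0.549  0.0691 0.037 ] F [-0.8845 -0.4845 -0.6039] M [-0.0327  0.0498  0.0012] toolx [ 0.0001  0.0005 -1.    ] phi 1.5015862519551726
tip,shoulder in eye frame [[-0.0092 -0.0006  0.0058]
 [-0.0548 -0.0539  0.0058]]
1.44 [ 0.0006 -0.     -0.0035  0.0616 -0.0003 -0.0005]
1.4 [ 0.0006  0.0001 -0.0057  0.1016 -0.0003 -0.0005]
1.36 [ 0.0006  0.0004 -0.0078  0.1416 -0.0003 -0.0005]
1.32 [ 0.0006  0.0008 -0.01    0.1816 -0.0003 -0.0005]
1.28 [ 0.0006  0.0012 -0.0122  0.2216 -0.0003 -0.0005]
1.24 [ 0.0006  0.0017 -0.0143  0.2616 -0.0003 -0.0005]
1.2 [ 0.0006  0.0023 -0.0164  0.3016 -0.0003 -0.0005]
1.16 [ 0.0006  0.003  -0.0185  0.3416 -0.0003 -0.0005]
```

Emit:
jog_arm --pt "0.0003 0 -0.0018 0.031 0 0 0" --pt "0.0003 0 -0.0035 0.062 0 0 0" --pt "0.0003 0.0001 -0.0046 0.082 0 0 0" --pt "0.0003 0.0001 -0.0057 0.102 0 0 0" --pt "0.0003 0.0002 -0.0067 0.122 0 0 0" --pt "0.0003 0.0004 -0.0078 0.142 0 0 0" --pt "0.0003 0.0004 -0.0078 0.142 0 0 0"

```text
time: 13.55
tool_pos: [0.5432, 0.0745, 0.0367]
tcp_rot: [0.658, 1.469, -0.657]
wrist_force: [-0.1, -0.3, -0.7]
width: 0.151
```

```bash
python3 st.py .0364 1.32 1.28 1.24 1.2 1.16 1.12 1.08
```

```text
13.55 [0.5432 0.0745 0.0367] F [-0.102  -0.3037 -0.6584] M [-0.0263  0.0396 -0.0156] toolx [ 0.0001  0.0006 -1.    ] phi 1.3592539133477632
tip,shoulder in eye frame [[-0.0016  0.0001  0.0055]
 [-0.0543 -0.0462  0.0055]]
1.32 [ 0.0003  0.     -0.0021  0.0393 -0.0004 -0.0004]
1.28 [ 0.0003  0.0002 -0.0043  0.0793 -0.0004 -0.0004]
1.24 [ 0.0003  0.0004 -0.0065  0.1193 -0.0004 -0.0004]
1.2 [ 0.0003  0.0007 -0.0087  0.1593 -0.0004 -0.0004]
1.16 [ 0.0003  0.0011 -0.0108  0.1993 -0.0004 -0.0004]
1.12 [ 0.0003  0.0016 -0.013   0.2393 -0.0004 -0.0004]
1.08 [ 0.0003  0.0021 -0.0151  0.2793 -0.0004 -0.0004]
```

Emit:
jog_arm --pt "0 0 -0.0011 0.02 0 0 0" --pt "0 0 -0.0021 0.039 0 0 0" --pt "0 0.0001 -0.0032 0.059 0 0 0" --pt "0 0.0002 -0.0043 0.079 0 0 0" --pt "0 0.0003 -0.0054 0.099 0 0 0" --pt "0 0.0004 -0.0065 0.119 0 0 0" --pt "0 0.0004 -0.0065 0.119 0 0 0"

```text
time: 14.25
tool_pos: [0.539, 0.0797, 0.0366]
tcp_rot: [0.75, 1.438, -0.749]
wrist_force: [-0.7, -0.6, -0.7]
width: 0.154
```

```bash
python3 st.py .0364 1.2 1.15 1.1 1.05 1.0 .95 .9 .85 .8
```

```text
14.25 [0.539  0.0797 0.0366] F [-0.7123 -0.5594 -0.7167] M [-0.0341  0.0418 -0.0041] toolx [-0.      0.0006 -1.    ] phi 1.2396431962289762
tip,shoulder in eye frame [[ 0.0049 -0.      0.0055]
 [-0.053  -0.0397  0.0055]]
1.2 [ 0.0002  0.0001 -0.002   0.0396 -0.0005 -0.0003]
1.15 [ 0.0002  0.0003 -0.0048  0.0896 -0.0005 -0.0003]
1.1 [ 0.0002  0.0006 -0.0075  0.1396 -0.0005 -0.0003]
1.05 [ 0.0003  0.001  -0.0102  0.1896 -0.0005 -0.0003]
1.0 [ 0.0003  0.0016 -0.0129  0.2396 -0.0005 -0.0003]
0.95 [ 0.0003  0.0023 -0.0156  0.2896 -0.0005 -0.0003]
0.9 [ 0.0003  0.0032 -0.0182  0.3396 -0.0005 -0.0002]
0.85 [ 0.0003  0.0042 -0.0207  0.3896 -0.0006 -0.0002]
0.8 [ 0.0003  0.0053 -0.0233  0.4396 -0.0006 -0.0002]
```

Emit:
jog_arm --pt "0 0 -0.001 0.02 0 0 0" --pt "0 0.0001 -0.002 0.04 0 0 0" --pt "0 0.0002 -0.0034 0.065 0 0 0" --pt "0 0.0003 -0.0048 0.09 0 0 0" --pt "0 0.0004 -0.0061 0.115 0 0 0" --pt "0 0.0006 -0.0075 0.14 0 0 0" --pt "0 0.0008 -0.0088 0.165 0 0 0" --pt "0 0.001 -0.0102 0.19 0 0 0" --pt "0 0.001 -0.0102 0.19 0 0 0"

```text
time: 15.15
tool_pos: [0.5339, 0.0889, 0.0367]
tcp_rot: [0.896, 1.379, -0.895]
wrist_force: [0.1, 0.4, -0.6]
width: 0.149
```

```bash
python3 st.py .0364 1.0 .95 .9 .85 .8 .75 .7 .65 .6 .55 .5 .45 .4
python3 - <<'E'
from h import *
s,im=snap("wrist","w7");p,C=cam("wrist",s)
f=cv2.convertScaleAbs(im,alpha=1.0)
cv2.imwrite("pics/w7c.png",cv2.resize(f[110:250,250:490],None,fx=3.3,fy=3.3,interpolation=cv2.INTER_CUBIC))
E
```

```text
15.15 [0.5339 0.0889 0.0367] F [ 0.0884  0.3883 -0.5675] M [ 0.0143 -0.0104 -0.055 ] toolx [-0.      0.0007 -1.    ] phi 1.0489120458385732
tip,shoulder in eye frame [[ 0.0152 -0.002   0.0055]
 [-0.0491 -0.03    0.0055]]
1.0 [ 0.0003  0.0001 -0.0026  0.0489 -0.0006 -0.0002]
0.95 [ 0.0003  0.0003 -0.0053  0.0989 -0.0006 -0.0002]
0.9 [ 0.0003  0.0006 -0.008   0.1489 -0.0006 -0.0002]
0.85 [ 0.0003  0.0011 -0.0107  0.1989 -0.0006 -0.0002]
0.8 [ 0.0003  0.0017 -0.0134  0.2489 -0.0006 -0.0001]
0.75 [ 0.0003  0.0025 -0.0161  0.2989 -0.0006 -0.0001]
0.7 [ 0.0003  0.0033 -0.0187  0.3489 -0.0006 -0.0001]
0.65 [ 0.0003  0.0043 -0.0212  0.3989 -0.0007 -0.0001]
0.6 [ 0.0003  0.0055 -0.0237  0.4489 -0.0007 -0.0001]
0.55 [ 0.0003  0.0067 -0.0262  0.4989 -0.0007 -0.0001]
0.5 [ 0.0003  0.0081 -0.0286  0.5489 -0.0007 -0.    ]
0.45 [ 0.0003  0.0096 -0.0309  0.5989 -0.0007 -0.    ]
0.4 [ 0.0003  0.0112 -0.0331  0.6489 -0.0007 -0.    ]
```

View pics/w7c.png

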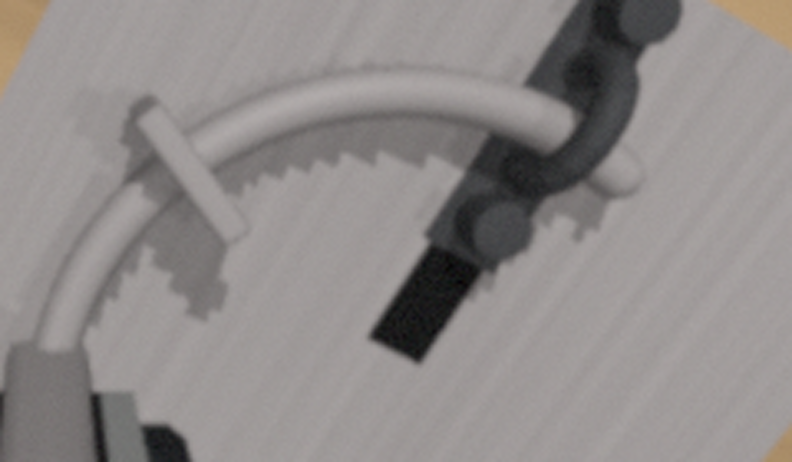

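The point is clearly through the ring and centred, with the tip beyond the wire at crop (620,180). That was my last picture. From here I'll swing on by force and pose.

Emit:
jog_arm --pt "0 0 -0.0013 0.025 0 0 0" --pt "0 0.0001 -0.0026 0.049 0 0 0" --pt "0 0.0002 -0.004 0.074 0 0 0" --pt "0 0.0003 -0.0053 0.099 0 0 0" --pt "0 0.0006 -0.008 0.149 0 0 0" --pt "0 0.0011 -0.0107 0.199 0 0 0" --pt "0 0.0017 -0.0134 0.249 0 0 0" --pt "0 0.0025 -0.0161 0.299 0 0 0" --pt "0 0.0025 -0.0161 0.299 0 0 0"

```text
time: 16.1
tool_pos: [0.5297, 0.1048, 0.0367]
tcp_rot: [1.121, 1.264, -1.12]
wrist_force: [0.4, 0.1, -0.7]
width: 0.151
```

```bash
python3 st.py .0362 .7 .65 .6 .55 .5 .45 .4 .35 .3 .25 .2
```

```text
16.1 [0.5297 0.1048 0.0367] F [ 0.3574  0.105  -0.741 ] M [ 0.0196  0.007  -0.0095] toolx [-0.      0.0006 -1.    ] phi 0.750177121394551
tip,shoulder in eye frame [[ 0.0302 -0.0086  0.0055]
 [-0.0395 -0.0165  0.0055]]
0.7 [ 0.0005  0.     -0.0025  0.0502 -0.0006 -0.    ]
0.65 [ 0.0005  0.0002 -0.0052  0.1002 -0.0006 -0.    ]
0.6 [ 0.0005  0.0006 -0.008   0.1502 -0.0006 -0.    ]
0.55 [ 0.0005  0.0011 -0.0107  0.2002 -0.0006  0.    ]
0.5 [ 0.0005  0.0017 -0.0133  0.2502 -0.0006  0.    ]
0.45 [ 0.0005  0.0024 -0.016   0.3002 -0.0006  0.    ]
0.4 [ 0.0005  0.0033 -0.0186  0.3502 -0.0006  0.    ]
0.35 [ 0.0005  0.0043 -0.0212  0.4002 -0.0006  0.0001]
0.3 [ 0.0005  0.0054 -0.0237  0.4502 -0.0006  0.0001]
0.25 [ 0.0005  0.0067 -0.0261  0.5002 -0.0006  0.0001]
0.2 [ 0.0005  0.0081 -0.0285  0.5502 -0.0006  0.0001]
```

Emit:
jog_arm --pt "0 0 -0.0013 0.025 0 0 0" --pt "0 0 -0.0025 0.05 0 0 0" --pt "0 0.0002 -0.0052 0.1 0 0 0" --pt "0 0.0006 -0.008 0.15 0 0 0" --pt "0 0.0011 -0.0107 0.2 0 0 0" --pt "0 0.0017 -0.0133 0.25 0 0 0" --pt "0 0.0024 -0.016 0.3 0 0 0" --pt "0 0.0033 -0.0186 0.35 0 0 0" --pt "0 0.0043 -0.0212 0.4 0 0 0" --pt "0 0.0043 -0.0212 0.4 0 0 0"

```text
time: 17.1
tool_pos: [0.5315, 0.1266, 0.0367]
tcp_rot: [1.413, 1.064, -1.412]
wrist_force: [0.0, 0.2, -0.3]
width: 0.151
```

```bash
python3 st.py .0355 .3 .25 .2 .15 .1 .08 .06 .04 .02 0
```

```text
17.1 [0.5315 0.1266 0.0367] F [ 0.029   0.2476 -0.2588] M [-0.0246  0.0209 -0.0172] toolx [ 0.0001  0.0008 -1.    ] phi 0.34958984114144703
tip,shoulder in eye frame [[ 0.0459 -0.0241  0.0055]
 [-0.0214 -0.0041  0.0056]]
0.3 [ 0.0012  0.0001 -0.0025  0.0496 -0.0008  0.0001]
0.25 [ 0.0012  0.0003 -0.0052  0.0996 -0.0008  0.0001]
0.2 [ 0.0012  0.0006 -0.0079  0.1496 -0.0008  0.0002]
0.15 [ 0.0012  0.0011 -0.0106  0.1996 -0.0008  0.0002]
0.1 [ 0.0012  0.0017 -0.0133  0.2496 -0.0007  0.0002]
0.08 [ 0.0012  0.002  -0.0144  0.2696 -0.0007  0.0002]
0.06 [ 0.0012  0.0023 -0.0154  0.2896 -0.0007  0.0002]
0.04 [ 0.0012  0.0026 -0.0165  0.3096 -0.0007  0.0002]
0.02 [ 0.0012  0.003  -0.0175  0.3296 -0.0007  0.0002]
0.0 [ 0.0012  0.0033 -0.0186  0.3496 -0.0007  0.0002]
```

Emit:
jog_arm --pt "0 0.0001 -0.0025 0.05 0 0 0" --pt "0.0003 0.0003 -0.0052 0.1 0 0 0" --pt "0.0006 0.0006 -0.0079 0.15 0 0 0" --pt "0.0009 0.0011 -0.0106 0.2 0 0 0" --pt "0.0009 0.0014 -0.012 0.225 0 0 0" --pt "0.0009 0.0017 -0.0133 0.25 0 0 0" --pt "0.0009 0.0017 -0.0133 0.25 0 0 0"

```text
time: 17.8
tool_pos: [0.5369, 0.1389, 0.0359]
tcp_rot: [1.589, 0.91, -1.588]
wrist_force: [0.4, 0.1, -0.3]
width: 0.148
```

```bash
python3 st.py .0352 .08 .06 .04 .02 0 -.02 -.04
```

```text
17.8 [0.5369 0.1389 0.0359] F [ 0.4107  0.0748 -0.2856] M [ 0.0199  0.025  -0.0036] toolx [ 0.0002  0.0008 -1.    ] phi 0.09971907826611331
tip,shoulder in eye frame [[ 0.0521 -0.0366  0.0047]
 [-0.0082 -0.0006  0.0047]]
0.08 [ 0.0007 -0.0001 -0.001   0.0197 -0.0008  0.0002]
0.06 [ 0.0007 -0.     -0.0021  0.0397 -0.0008  0.0002]
0.04 [ 0.0007  0.     -0.0032  0.0597 -0.0008  0.0002]
0.02 [ 0.0007  0.0001 -0.0043  0.0797 -0.0008  0.0002]
0.0 [ 0.0007  0.0002 -0.0054  0.0997 -0.0008  0.0002]
-0.02 [ 0.0007  0.0003 -0.0065  0.1197 -0.0008  0.0002]
-0.04 [ 0.0007  0.0004 -0.0076  0.1397 -0.0008  0.0002]
```

Emit:
jog_arm --pt "0.0003 0 -0.0005 0.01 0 0 0" --pt "0.0005 0 -0.001 0.02 0 0 0" --pt "0.0007 0 -0.0016 0.03 0 0 0" --pt "0.0007 0 -0.0021 0.04 0 0 0" --pt "0.0007 0 -0.0027 0.05 0 0 0" --pt "0.0007 0 -0.0032 0.06 0 0 0" --pt "0.0007 0 -0.0032 0.06 0 0 0"

```text
time: 18.5
tool_pos: [0.5387, 0.1417, 0.0355]
tcp_rot: [1.63, 0.87, -1.629]
wrist_force: [-0.9, -1.7, 6.1]
width: 0.15
```

```bash
python3 st.py .0348 .03 .02 .01 0 -.01 -.02 -.03 -.04 -.05
```

```text
18.5 [0.5387 0.1417 0.0355] F [-0.9173 -1.6617  6.066 ] M [-0.3391  0.3423  0.0136] toolx [ 0.0005  0.0008 -1.    ] phi 0.03944411153441241
tip,shoulder in eye frame [[ 0.0531 -0.0398  0.0043]
 [-0.0048 -0.0003  0.0043]]
0.03 [ 0.0007 -0.0001 -0.0005  0.0094 -0.0009  0.    ]
0.02 [ 0.0007 -0.0001 -0.001   0.0194 -0.0009  0.    ]
0.01 [ 0.0007 -0.0001 -0.0016  0.0294 -0.0009  0.    ]
0.0 [ 0.0007 -0.0001 -0.0021  0.0394 -0.0009  0.    ]
-0.01 [ 0.0007 -0.0001 -0.0027  0.0494 -0.0009  0.    ]
-0.02 [ 0.0007 -0.     -0.0032  0.0594 -0.0009  0.    ]
-0.03 [ 0.0007  0.     -0.0038  0.0694 -0.0009  0.    ]
-0.04 [ 0.0007  0.0001 -0.0043  0.0794 -0.0009  0.    ]
-0.05 [ 0.0007  0.0001 -0.0049  0.0894 -0.0009  0.0001]
```

The pin is now on the lid (Fz ≈ 6 N at the expected height). I'll ease that a little and swing on in small steps.

Emit:
jog_arm --pt "-0.0003 -0.0001 -0.0003 0.005 0 0 0" --pt "-0.0003 -0.0001 -0.0005 0.01 0 0 0" --pt "-0.0003 -0.0001 -0.0008 0.015 0 0 0" --pt "-0.0003 -0.0001 -0.001 0.02 0 0 0" --pt "-0.0003 -0.0001 -0.001 0.02 0 0 0"

```text
time: 19.0
tool_pos: [0.5391, 0.1427, 0.0355]
tcp_rot: [1.644, 0.856, -1.643]
wrist_force: [-0.0, -0.5, -0.7]
width: 0.152
```

```bash
python3 st.py .0352 .01 0 -.01 -.02 -.03 -.04 -.05
```

```text
19.0 [0.5391 0.1427 0.0355] F [-0.0026 -0.4648 -0.72  ] M [ 0.0108 -0.016  -0.0152] toolx [ 0.0003  0.0009 -1.    ] phi 0.01925744354935044
tip,shoulder in eye frame [[ 0.0532 -0.0408  0.0043]
 [-0.0039 -0.0001  0.0044]]
0.01 [ 0.0003  0.0001 -0.0005  0.0093 -0.0009  0.0002]
0.0 [ 0.0003  0.0001 -0.0011  0.0193 -0.0009  0.0002]
-0.01 [ 0.0003  0.0001 -0.0016  0.0293 -0.0009  0.0002]
-0.02 [ 0.0003  0.0001 -0.0022  0.0393 -0.0009  0.0003]
-0.03 [ 0.0003  0.0002 -0.0027  0.0493 -0.0009  0.0003]
-0.04 [ 0.0003  0.0002 -0.0033  0.0593 -0.0009  0.0003]
-0.05 [ 0.0003  0.0002 -0.0038  0.0693 -0.0009  0.0003]
```

Emit:
jog_arm --pt "0 0 -0.0003 0.005 0 0 0" --pt "0 0 -0.0005 0.01 0 0 0" --pt "0 0 -0.0008 0.014 0 0 0" --pt "0 0 -0.0008 0.014 0 0 0"

```text
time: 19.4
tool_pos: [0.5395, 0.1434, 0.0355]
tcp_rot: [1.654, 0.846, -1.652]
wrist_force: [-1.1, -0.9, 0.6]
width: 0.15
```

```bash
python3 st.py .0353 0 -.01 -.02
```

```text
19.4 [0.5395 0.1434 0.0355] F [-1.1409 -0.8826  0.5736] M [-0.0304  0.1097  0.0206] toolx [ 0.0002  0.001  -1.    ] phi 0.005061364867994911
tip,shoulder in eye frame [[ 0.0533 -0.0415  0.0043]
 [-0.0032  0.      0.0044]]
0.0 [ 0.0002  0.0002 -0.0003  0.0051 -0.0009  0.0004]
-0.01 [ 0.0002  0.0002 -0.0008  0.0151 -0.0009  0.0004]
-0.02 [ 0.0002  0.0002 -0.0014  0.0251 -0.0009  0.0004]
```

Emit:
jog_arm --pt "0 0 -0.0002 0.004 0 0 0" --pt "0 0 -0.0004 0.008 0 0 0" --pt "0 0 -0.0004 0.008 0 0 0"

```text
time: 19.7
tool_pos: [0.5395, 0.1438, 0.0355]
tcp_rot: [1.659, 0.841, -1.659]
wrist_force: [-1.0, -0.1, 1.0]
width: 0.152
```

```bash
python3 st.py .0353 -.01 -.02
```

```text
19.7 [0.5395 0.1438 0.0355] F [-1.0206 -0.0614  0.9637] M [-0.0835  0.3043  0.006 ] toolx [-0.0003  0.0009 -1.    ] phi -0.0031379093584387174
tip,shoulder in eye frame [[ 0.0531 -0.042   0.0042]
 [-0.0031  0.      0.0043]]
-0.01 [ 0.0002  0.0004 -0.0005  0.0069 -0.0006  0.0008]
-0.02 [ 0.0002  0.0004 -0.0011  0.0169 -0.0006  0.0008]
```

Emit:
jog_arm --pt "0 0.0002 -0.0003 0.004 0 0 0" --pt "0 0.0004 -0.0005 0.007 0 0 0" --pt "0 0.0004 -0.0005 0.007 0 0 0"

```text
time: 20.0
tool_pos: [0.5395, 0.144, 0.0355]
tcp_rot: [1.663, 0.837, -1.665]
wrist_force: [-4.4, 0.4, 4.8]
width: 0.148
```

```bash
python3 st.py .0353 -.01 -.02
```

```text
20.0 [0.5395 0.144  0.0355] F [-4.44    0.3896  4.8041] M [-0.0781  0.7195  0.0747] toolx [-0.0016  0.0009 -1.    ] phi -0.010169719368076313
tip,shoulder in eye frame [[ 0.053  -0.0425  0.0041]
 [-0.0029 -0.0001  0.0042]]
-0.01 [ 0.0002  0.0005 -0.0004 -0.0002  0.0003  0.0018]
-0.02 [ 0.0002  0.0005 -0.0009  0.0098  0.0003  0.0018]
```

Emit:
jog_arm --pt "0 0.0004 -0.0003 0 0 0 0" --pt "0 0.0007 -0.0005 0.004 0 0 0" --pt "0 0.0007 -0.0005 0.004 0 0 0"

```text
time: 20.3
tool_pos: [0.5394, 0.1441, 0.0355]
tcp_rot: [1.664, 0.835, -1.669]
wrist_force: [-6.9, 0.5, 5.6]
width: 0.151
```

```bash
python3 st.py .0353 -.01 -.02
```

```text
20.3 [0.5394 0.1441 0.0355] F [-6.869   0.4622  5.6234] M [0.0417 0.9153 0.1585] toolx [-0.0033  0.0009 -1.    ] phi -0.014146313011302203
tip,shoulder in eye frame [[ 0.053  -0.0428  0.0039]
 [-0.0028 -0.0002  0.0042]]
-0.01 [ 0.0002  0.0006 -0.0003 -0.0041  0.0013  0.0032]
-0.02 [ 0.0002  0.0006 -0.0009  0.0059  0.0013  0.0032]
```

Emit:
jog_arm --pt "0 0.0004 -0.0003 0 0 0 0" --pt "0 0.0009 -0.0006 0.003 0 0 0" --pt "0 0.001 -0.0007 0.003 0 0 0" --pt "0 0.001 -0.0007 0.003 0 0 0"

```text
time: 20.7
tool_pos: [0.5393, 0.1442, 0.0355]
tcp_rot: [1.664, 0.834, -1.673]
wrist_force: [-8.2, -0.3, 6.2]
width: 0.148
```

```bash
python3 st.py .0353 -.01 -.02
```

```text
20.7 [0.5393 0.1442 0.0355] F [-8.2498 -0.3096  6.1732] M [0.124  0.9605 0.2003] toolx [-0.0058  0.001  -1.    ] phi -0.01694477071185463
tip,shoulder in eye frame [[ 0.0529 -0.0429  0.0037]
 [-0.0028 -0.0002  0.0041]]
-0.01 [ 0.0002  0.0008 -0.0003 -0.0069  0.0027  0.0052]
-0.02 [ 0.0002  0.0008 -0.0008  0.0031  0.0028  0.0052]
```

Firm press: about 8 N against the eye, shoulder at -2.8 mm, and no further advance. Now I'll relax the push, open the fingers and retreat straight up.

Emit:
jog_arm --pt "0 -0.0003 0.0002 0 0 0.003 0" --pt "0 -0.0003 0.0002 0 0 0.003 0" --pt "0 -0.0003 0.0002 0 0 0.003 20" --pt "0 -0.0003 0.0002 0 0 0.003 30" --pt "0 -0.0003 0.0002 0 0 0.003 45" --pt "0 -0.0003 0.0002 0 0 0.003 45" --pt "0 -0.0003 0.0002 0 0 0.003 45"

```text
time: 21.4
tool_pos: [0.5392, 0.1442, 0.0355]
tcp_rot: [1.665, 0.831, -1.671]
wrist_force: [0.5, 0.4, 0.2]
width: 0.453
```

Emit:
jog_arm --pt "-0.01 0 0 0 0 0 45" --pt "-0.03 0 0 0 0 0 45" --pt "-0.06 0 0 0 0 0 45" --pt "-0.1 0 0 0 0 0 45" --pt "-0.1 0 0 0 0 0 45" --pt "-0.1 0 0 0 0 0 45"

```text
time: 22.0
tool_pos: [0.5411, 0.1447, 0.1379]
tcp_rot: [1.669, 0.83, -1.667]
wrist_force: [0.9, 0.1, -0.4]
width: 0.447
```

Run:
```python
from h import *
s,im=snap("wrist","w8");p,C=cam("wrist",s)
print(s["time"],s["tool_pos"],s["wrist_force"],s["width"])
# expected pin at home
E=np.array([.5881,.1660]);th=PSI-.57
O=E+[.055*np.sin(PSI),-.055*np.cos(PSI)];o=O-.055*np.array([np.cos(th),np.sin(th)])
Rm=np.array([[np.cos(th),-np.sin(th)],[np.sin(th),np.cos(th)]])
M=np.array([[0,0,.05],[.0934,.03956,.004],[.0224,.0443,.016]])
X=np.c_[M[:,:2]@Rm.T+o,M[:,2]+.05]
q=proj(p,C,X);print(q)
g=cv2.cvtColor(im,cv2.COLOR_BGR2GRAY)
for (u,v) in q:
    u,v=int(u),int(v);print((u,v));print(g[max(0,v-16):v+17:3,max(0,u-24):u+25:3])
```

```text
22.0 [0.5411 0.1447 0.1379] [ 0.9278  0.1323 -0.3547] 0.4466917433804935
[[262.9294 203.8254]
 [372.4483 141.5112]
 [290.2794 138.1338]]
(262, 203)
[[156 157 154 148 147 132 118 118 119 117 106  96 122 119 116 122 121]
 [157 156 152 146 146 139 152 151 147 150 142 106 120 121 119 120 122]
 [153 158 150 148 146 140 156 157 153 156 146 103 118 118 119 118 120]
 [154 147 149 149 147 138 156 160 158 154 142 103 117 119 120 122 117]
 [152 146 150 146 148 139 157 161 157 159 145 105 120 114 120 122 118]
 [146 148 148 148 148 139 157 157 158 156 145 107 122 120 118 122 122]
 [147 148 148 148 151 136 154 161 157 156 143 105 121 121 119 118 120]
 [148 145 149 147 148 135 153 154 157 157 141 120 121 119 122 116 119]
 [147 147 146 146 146 135 152 155 154 151 144 124 150 123 129 120 118]
 [147 147 147 147 146 138 155 154 153 151 139 124 158 153 155 129 121]
 [148 148 144 147 148 142 153 152 146 145 132 144 157 158 155 156 147]]
(372, 141)
[[144 139 148 158 159 160 158 158 161 161 159 160 158 165 164 161 156]
 [157 159 150 141 143 160 157 158 158 160 160 158 159 161 157 156 153]
 [140 152 155 153
[... 715 characters left out ...]
157 155 118  80  54  70  66  47  76 146 146 147 155 159 161]
 [156 156 158 158 132 148  89  65  74  61  83 149 161 164 159 155 149]
 [158 154 157 158 143 157 148  68  76  73  77 130 154 148 129 113 109]
 [160 159 152 152 149 147 157 141  72  73  63 106 110 111 112 122 125]
 [159 160 149 147 149 139 153 158 121  68  66  54  49  99 121 141 154]
 [158 159 157 147 143 148 148 157 155  93  62  57  48  60 115 134 158]
 [155 157 159 146 157 158 141 129 156 147  57  50  43  52  82 127 157]
 [157 157 153 153 165 147 110 104 142 155 128  41  42  46  53 107 140]
 [156 154 150 168 151 117 106 111 137 153 155  87  68  72  67  61 132]
 [154 147 167 156 126 114 112 143 146 143 122  51  48  64  73  54 109]]
```

The released pin matches the home prediction within about 2 px at the tip (372,141), the shoulder plate (touching the dark eye) and the tab (262,204). The robot is clear, so I'm handing in.

```bash
python3 -c "
from workcell import finish_job
print(finish_job())"
```

```text
the job is handed in; nothing more can be done
None
```

The pin is locked in the eye: its point went through from the robot's side, and I swung it round until the shoulder was home, then released it flat on the lid. I handed it in at about 22 s. No verdict was reported.

- **Insertion:** a wrist picture at about 1.05 rad before home showed the point clearly through the ring and roughly centred, with no contact felt on the way in.
- **Home:** the push levelled off at about 8 N measured at the wrist (limit 25 N on the eye). The shoulder face was 2.8 mm short of the eye's centre, where 3 mm is the expected home position, and the wrist force dropped to near zero after I let go.
- **Last check:** the tip, shoulder and tab matched the predicted home position to about 2 px in the wrist picture. I checked this only from printed pixel values, as my picture allowance was used up.
- **First grasp failed:** the fingers shut on top of the tab and shifted the pin about 4 mm. The camera and the contact both showed the finger ends about 35 mm short of the stated tool point. I lowered the gripper to match, and the second grasp held (about 13 mm read for the 14 mm tab).
- **Eye position:** the two sightings of the eye differed by about 1.5 mm, so I used a point between them. It sat about 9 mm from the slot middle along +y.

I planned no contact with the wheel, jar or strip, but did not re-measure them at the end.

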